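# Load a circuit board into a sprung board holder

## Task

Load the circuit board from the black tray into the board holder. Pull the holder's sprung jaw by its knob right out to its stop, where the catch keeps it, and lay the board flat on the two jaw ledges, components up and midway along the jaws, without dropping it. Then draw the jaw off its catch and ease it in, without letting it snap, until its spring grips the board square between the jaws; let go and leave the other things on the bench where they are.

Things in the scene. Friction and masses are not known exactly. Their poses are not given: they have to be found in the camera images.
- holder: Board holder, fixed to the bench: grey base 150 (x) x 232 (y -102 to 130) x 10 mm, guide rods along y, fixed jaw at -y, sprung jaw sliding to +y, end block at +y as its stop; catch on a bracket at x 66, y 86, top z 46 mm. Origin under the base, z up, x along the jaws, y the way the jaw opens. With the jaw at its stop the gap between the jaw faces is centred on y = 0.
- jaw (a joint): Sprung jaw's travel, m: 0 closed, 0.036 at its stop. The spring draws it home: 2.7 N at 0, 4 N at 0.022, 5 N at 0.036. From 0.024 the catch resists (15 N pull to pass it), then keeps the jaw at 0.035 to 0.036 if let go within 2 mm of the stop; let go sooner it flies home. 5 N homeward frees it; it then drives home unless held. It grips the board at 0.022.
- jaw_knob (a point): Middle of the jaw's pull knob: black upright knurled cylinder, 22 mm in diameter, 30 mm high (top at z = 94 mm) on a 12 mm stem, 33 mm to the +y of the jaw's bearing face. Below it the top of the jaw's carriage is at z = 46 mm. Moves with the jaw; axes as the holder's.
- fixed_face (a point): Fixed jaw: middle of its bearing face at ledge height, holder y = -52 mm, z = 60 mm; the board lies to its +y. Each jaw is an aluminium plate 110 mm long (x) and 12 mm thick, top at z = 66 mm, with a ledge 20 mm wide (y) and 8 mm thick towards the board, ledge top at z = 60 mm. Axes as the holder's.
- jaw_face (a point): Sprung jaw: middle of its bearing face at ledge height, holder y = 16 mm + jaw travel, z = 60 mm; the board lies to its -y, the knob to its +y. Gap between the two faces: 68 mm closed, 104 mm at the stop, 90 mm when gripping the board. Axes as the holder's.
- tray: Shallow open black tray 200 (x) x 170 (y) x 18 mm high, floor and walls 4 mm thick, fixed to the bench; the board lies on its floor. Origin: centre of its underside, z up.
- board: Green circuit board 120 (x) x 90 (y) x 2 mm, 0.18 to 0.29 kg, components up. Origin: centre of its underside, z up. Fits the holder only with its 90 mm width across the jaws (its x along the holder's x, either way round). Terminal strip 13 mm high at +x edge, heatsink 20 mm high at -x edge, two capacitors 18 mm high in the -x corners (all above the underside).
- transformer_top (a point): Centre of the top of the black transformer block in the middle of the board, 32 mm above the board's underside. The block is 41 (board x) x 35 (board y) mm and 30 mm high; lift the board by it. 25 mm beside each of its sides the board carries nothing higher than 4 mm above its surface. Axes as the board's.
- screwdriver: Screwdriver with black handle, 170 mm long, 26 mm thick, lying between holder and tray. Origin at mid length underneath, tip to its +x. Leave alone.
- solder_reel: Reel of solder standing on end, 54 mm in diameter, 46 mm high. Origin: centre of underside. Leave alone.
- multimeter: Yellow and black multimeter lying on its back, 165 x 80 x 44 mm. Origin: centre of underside. Leave alone.
- screw_dish: Small steel dish, 68 mm in diameter, 18 mm high. Origin: centre of underside. Leave alone.
- flux_bottle: White bottle, 42 mm in diameter, 95 mm high. Origin: centre of underside. Leave alone.
- cutters: Side cutters with blue handles, 115 x 55 x 14 mm, lying. Origin underneath. Leave alone.
- relay: Loose white relay on a black foot, 30 x 44 x 24 mm. Origin: centre of underside. Leave alone.
Not all that is in view belongs to the job. What is shaped like the board but orange, pink or purple is not meant.

How it is judged:
By the outcome, as a careful person would: the job done as asked, in the order asked, and still so for the second after the job is handed in, with the robot touching nothing.
It also fails if it takes over 61 s, if anything falls off the work surface, if the arm or the gripper's body presses on something with over 40 N, if the wrist force passes 120 N, or if a joint passes its speed limit or range.

## Robot

A 7-joint arm with a two-finger parallel gripper is mounted at the origin on the work surface. World frame = base frame: x ahead of the robot, y to its left, z up, the work surface at z = 0. Lengths are in m, angles in rad, forces in N, time in s.
With the tool pointing down it reaches from about 0.4 to 0.85 m from the base axis. Payload 10.4 kg.
Tool frame: the origin (TCP) lies at the very end of the fingers, on their centre line; the grasp point (between the pads) lies 19 mm behind it (manip.grip_point_offset is the distance from the TCP to the grasp point, in m); z points along the fingers, y is the line along which they close (so a half turn about z gives the same grasp; the last joint's range is limited). The gripper opens to 85 mm and grips with 20 to 120 N. Pads are 22 mm wide; open, the fingers measure 114 mm over their backs; the gripper's body (76 mm by 85 mm) begins 54 mm behind the grasp point. The pads swing forward as they close: fully open they stand 13 mm farther back than shut.
Start: joints at [-1.235, 0.332, -0.065, 1.46, 0.022, 1.35, -0.088], TCP at [0.219, 0.585, 0.207] pointing down, gripper open.
Joint ranges: [-2.6, 2.6], [-0.5, 2.12], [-1.47, 1.34], [0.16, 2.42], [-1.27, 4.41], [0.06, 2.06], [-2.6, 2.6]. Speed limits (rad/s): [2.22, 2.22, 2.79, 2.79, 3.14, 3.14, 3.14].

## Interface

Orientations are given as a unit quaternion [x, y, z, w].
In Python, from workcell import manip gives the robot as it stands. The module is installed in compiled form; this text tells all that it offers.
- The arm moves only by the tool step_arm, never from a script. Its argument "moves" is a list of rows, each a list of 7 numbers: the closure, from 0 (fully open) to 1 (shut), then the shift along the world's x, y, z in mm, then the turn, a rotation vector about the world's x, y, z in rad. In form: [[grip, tx, ty, tz, ax, ay, az], ...]. A call has 1 to 10 rows; each row is the pose to reach, as a shift and turn from the pose commanded when the call began; what a row does not reach only later rows make up. A row lasts 1/10 s, in which the tool goes at most 50 mm and 8.59 degrees, less where a joint would pass 70% of its speed; a pose out of reach is approached as far as the arm can. A call with a gripper value outside its range is refused whole. The fingers move at their own pace and stop on an object; "grip_force" is the grip in N (left out, the last holds). Time passes only in rows, so rows that repeat a pose let the fingers close. It gives the time, the measured TCP pose, the force, the opening and the grip force at its end, in the units of the state.
- manip.get_obs(): the state, without advancing time (a new reading comes with each control period).
- manip.camera(name): name is "side" or "top" or "wrist"; returns a dict with "image" (384x512x3 uint8, blue, green, red), "K" (3x3 intrinsics, pixels), "rvec" (rotation vector, rad) and "tvec" (3), from world to camera coordinates, as OpenCV has them; the wrist camera has in their place "mount" (4x4, takes a point from camera to tool coordinates, whose origin is the TCP and whose axes are the flange's). Camera axes: x right, y down, z forward; pixel columns grow to the right and rows downward; lengths in m; the calibration is good to about 2 mm. The wrist camera is an equidistant fisheye: a pixel r from the principal point sees the ray r / f radians off the axis. A picture is of the moment at which its call begins: read the wrist's pose just before it. There is no depth.
- manip.hand_in(): hands the job in; it is judged then, once.
The state is a dict: "clock": time; "joint_pos": joint angles; "joint_velocities": joint speeds; "tau": joint torques, N m; "position": TCP position; "ee_rot": TCP orientation; "ft_force": force on the tool from outside, world axes, zero at the start; "torque": the same for the moment, N m; "grip_width": opening from 0.0 (shut) to 1.0 (fully open); "grasp_force": force on a finger pad.
Only numpy, scipy, OpenCV 4.12 (cv2) and the standard library are available. Lean on these libraries where they do the work, as an engineer would, in place of code of your own. Each camera call takes 0.05 s, during which the arm holds its last target. There are 200 camera calls.

## Working session

There is one attempt and no reset: what is moved stays moved. The work goes in short steps, Python scripts to look and compute and a tool call to move; the robot and the scene stay as the last step left them, time stands still between calls to the robot, and variables do not carry over. Pictures are saved under pics/ and viewed, at most 11 in all, crops included, and the job is handed in when it is done.

Besides the shell and the picture viewer there is one more tool, called after "Call:" in YAML: its name, and indented under it one key for each argument. step_arm: Moves the arm, as the interface text tells. Its arguments: {"type":"object","properties":{"moves":{"type":"array","items":{"type":"array","items":{"type":"number"}}},"grip_force":{"type":"number"}},"required":["moves"]}

```bash
mkdir -p pics; cat > h.py <<'E'
import numpy as np, cv2
from scipy.spatial.transform import Rotation as R
from workcell import manip
def cam(n):
    o=manip.get_obs(); c=manip.camera(n); c['o']=o; return c
def ray(c,u,v):
    K=c['K']
    if 'mount' in c:
        x=(u-K[0,2])/K[0,0]; y=(v-K[1,2])/K[1,1]; r=np.hypot(x,y)+1e-12
        d=np.array([np.sin(r)*x/r,np.sin(r)*y/r,np.cos(r)])
        M=np.array(c['mount']); Rt=R.from_quat(c['o']['ee_rot']).as_matrix()
        return Rt@M[:3,3]+np.array(c['o']['position']), Rt@M[:3,:3]@d
    Rm=cv2.Rodrigues(np.array(c['rvec'],float))[0]; t=np.array(c['tvec'],float).ravel()
    return -Rm.T@t, Rm.T@np.array([(u-K[0,2])/K[0,0],(v-K[1,2])/K[1,1],1.])
def onz(c,u,v,z):
    o,d=ray(c,u,v); return o+d*(z-o[2])/d[2]
def proj(c,p):
    q=cv2.projectPoints(np.array(p,float).reshape(1,3),np.array(c['rvec'],float),np.array(c['tvec'],float),np.array(c['K'],float),None)[0]; return q.ravel()
E
python3 - <<'E'
from h import *
a=cam('top');b=cam('side')
cv2.imwrite('pics/top.png',cv2.resize(a['image'],(800,600),interpolation=cv2.INTER_CUBIC));cv2.imwrite('pics/side.png',cv2.resize(b['image'],(800,600),interpolation=cv2.INTER_CUBIC))
o=manip.get_obs();print(o, manip.grip_point_offset)
for c in(a,b):print(ray(c,256,192),c['K'][0])
E
```

```text
{'clock': 0.1, 'joint_pos': array([-1.23457471,  0.33284281, -0.06468533,  1.46082288,  0.02158374,
        1.3499162 , -0.08852455]), 'joint_velocities': array([-0.0010621 , -0.00232576,  0.00043263, -0.00198214, -0.00130404,
        0.00012048, -0.00073402]), 'tau': array([ 1.95238950e-03, -6.26740336e+01,  4.94733592e-02, -3.92433393e+01,
        1.62707077e-02,  6.78517812e-03, -1.72784121e-05]), 'position': array([0.21936261, 0.58485589, 0.2062906 ]), 'ee_rot': array([ 1.78461393e-01,  9.83946702e-01, -6.40671974e-04, -9.27383784e-05]), 'ft_force': array([-0.21505989, -0.47346993, -0.5404608 ]), 'torque': array([ 0.0004198 ,  0.0029823 , -0.00261854]), 'grasp_force': 0.0, 'grip_width': 0.9995995249091579} 0.0187
(array([0.43297091, 0.02662758, 1.59274766]), array([ 0.05554216, -0.02368939, -0.99831696])) [397.4352689    0.         251.21862748]
(array([ 0.41300707, -0.94632399,  0.98338325]), array([ 0.07518404,  0.72337357, -0.68643502])) [406.33444159   0.         260.18732472]
```

View pics/top.png

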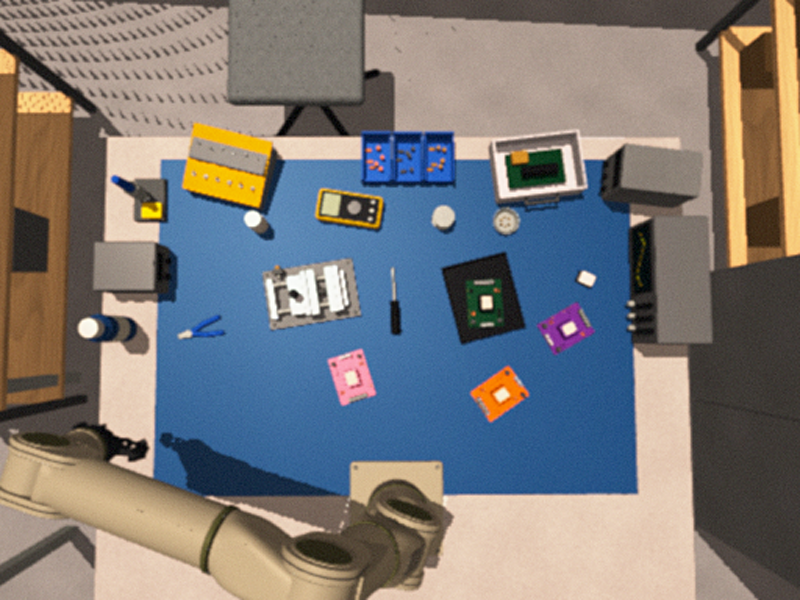

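View pics/side.png

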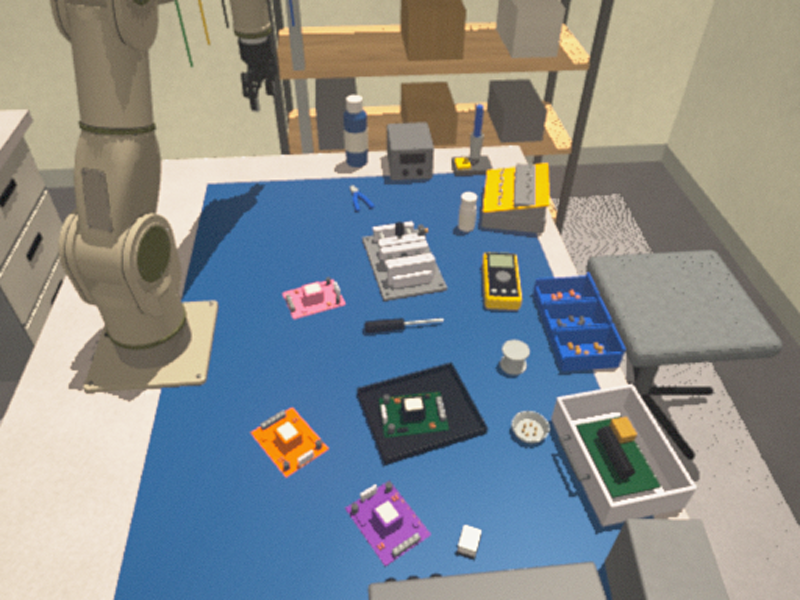

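Top view (800x600): the robot's x runs up and its y left. Two green boards can be seen, at (485,303) in the black tray and at (535,170) in the white bin. The one in the black tray fits the description. The orange, pink and purple boards are not meant. The holder is at (312,293), with its knob at about (296,295). I'll confirm with one crop and measure.

```bash
python3 - <<'E'
from h import *
a=cam('top');b=cam('side')
def crop(im,x0,y0,w,h,s): return cv2.resize(im[y0:y0+h,x0:x0+w],None,fx=s,fy=s,interpolation=cv2.INTER_CUBIC)
A=crop(a['image'],160,155,80,60,5);B=crop(a['image'],275,155,80,60,5)
C=crop(b['image'],220,135,80,60,5);D=crop(b['image'],220,225,100,75,4)
cv2.imwrite('pics/c.png',np.vstack([np.hstack([A,B]),np.hstack([C,D])]))
im=a['image'].astype(int);hsv=cv2.cvtColor(a['image'],cv2.COLOR_BGR2HSV)
def rect(mask,win,z,name):
    m=np.zeros(mask.shape,np.uint8);x0,y0,x1,y1=win;m[y0:y1,x0:x1]=mask[y0:y1,x0:x1]*255
    cs=cv2.findContours(m,cv2.RETR_EXTERNAL,cv2.CHAIN_APPROX_NONE)[0];c=max(cs,key=cv2.contourArea)
    bx=cv2.boxPoints(cv2.minAreaRect(c)); P=np.array([onz(a,u,v,z)[:2] for u,v in bx])
    e=P[1]-P[0];f=P[2]-P[1];print(name,P.mean(0).round(4),'sides',np.linalg.norm(e).round(4),np.linalg.norm(f).round(4),'angles',np.degrees([np.arctan2(e[1],e[0]),np.arctan2(f[1],f[0])]).round(1),bx.mean(0))
notblue=~((hsv[...,0]>95)&(hsv[...,0]<125)&(hsv[...,1]>120)&(hsv[...,2]>60))
rect(notblue,(278,155,342,225),.012,'tray')
green=(hsv[...,0]>45)&(hsv[...,0]<90)&(hsv[...,1]>70)
rect(cv2.morphologyEx(green.astype(np.uint8),cv2.MORPH_CLOSE,np.ones((7,7)))>0,(278,155,342,225),.006,'board')
rect(notblue,(160,155,236,215),.01,'base')
white=(hsv[...,2]>150)&(hsv[...,1]<60)
rect(white,(300,182,322,204),.036,'trafo')
E
```

```text
tray [ 0.5283 -0.2218] sides 0.1693 0.2004 angles [ -75.1 -165.9] [308.8071  190.15143]
board [ 0.5148 -0.2265] sides 0.095 0.1219 angles [ -86.7 -177.5] [309.79657 193.54138]
base [0.5444 0.2176] sides 0.2393 0.1669 angles [ -81. -171.] [198.63377 186.34732]
trafo [ 0.5152 -0.2284] sides 0.0197 0.0236 angles [-90.1 179.2] [311.5 193. ]
```

View pics/c.png

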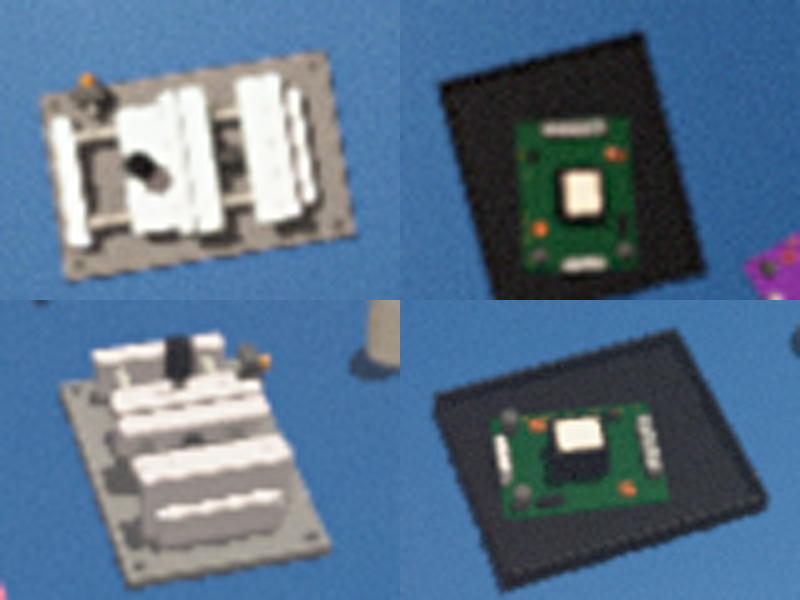

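Confirmed: the green board lies in the black tray. Its capacitors and heatsink (-x) face the robot. The holder's end block faces world +y and its catch world +x, so the holder's yaw is about +9°. I'll move over the holder for a close look.

Call:
step_arm:
  moves:
    - [0,30,-40,43,0,0,-0.12]
    - [0,311,-385,43,0,0,-1.054]
    - [0,311,-385,43,0,0,-1.054]
    - [0,311,-385,43,0,0,-1.054]
    - [0,311,-385,43,0,0,-1.054]
    - [0,311,-385,43,0,0,-1.054]
    - [0,311,-385,43,0,0,-1.054]
    - [0,311,-385,43,0,0,-1.054]
    - [0,311,-385,43,0,0,-1.054]
    - [0,311,-385,43,0,0,-1.054]

```text
clock: 1.2
position: [0.5268, 0.204, 0.25]
ee_rot: [0.649, 0.761, 0.0, 0.0]
ft_force: [0.6, 0.6, -0.4]
grip_width: 0.996
grasp_force: 0.0
```

Call:
step_arm:
  moves:
    - [0,0,0,0,0,0,0]
    - [0,0,0,0,0,0,0]
    - [0,0,0,0,0,0,0]

```text
clock: 1.5
position: [0.5253, 0.2069, 0.2496]
ee_rot: [0.649, 0.761, -0.0, -0.0]
ft_force: [-0.1, 0.1, -0.5]
grip_width: 0.998
grasp_force: 0.0
```

```bash
python3 - <<'E'
from h import *
c=cam('wrist');print(c['mount'],c['K'],c['o']['position'],c['o']['ee_rot'])
cv2.imwrite('pics/w1.png',cv2.resize(c['image'],(800,600)))
cv2.imwrite('raw1.png',c['image']);np.savez('raw1.npz',mount=c['mount'],K=c['K'],p=c['o']['position'],q=c['o']['ee_rot'])
E
```

```text
[[ 2.76454019e-04 -9.54284918e-01 -2.98898343e-01  7.76500640e-02]
 [ 9.99998889e-01 -1.73989545e-04  1.48040068e-03 -4.46163686e-04]
 [-1.46472923e-03 -2.98898420e-01  9.54283809e-01 -1.67448931e-01]
 [ 0.00000000e+00  0.00000000e+00  0.00000000e+00  1.00000000e+00]] [[297.31863964   0.         252.84730115]
 [  0.         297.31863964 189.79128646]
 [  0.           0.           1.        ]] [0.52528713 0.2068969  0.24961235] [ 6.48530009e-01  7.61189013e-01 -6.86294331e-05 -3.31706285e-04]
```

View pics/w1.png

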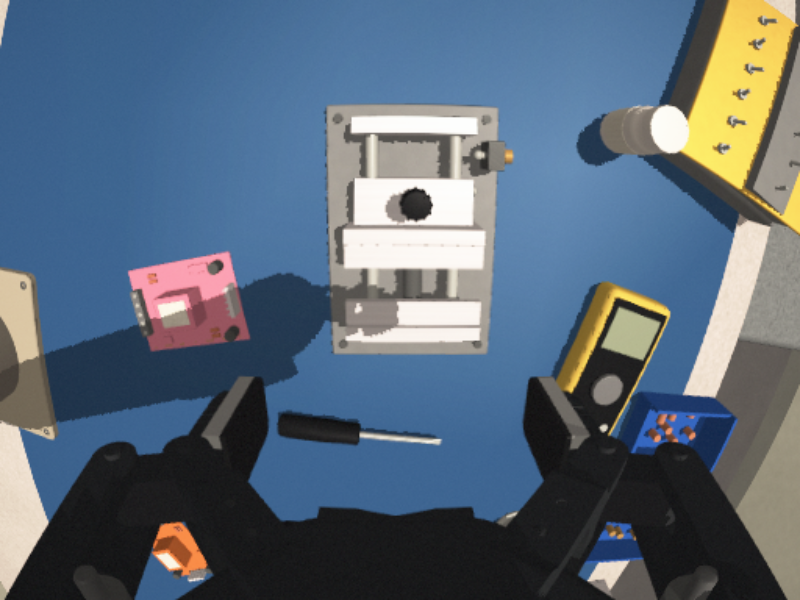

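The wrist view shows the holder: knob top at (416,204), base corners at (328,107), (497,107), (490,353) and (333,353). Next I measure it.

```bash
cat >> h.py <<'E'
def load(n):
    d=np.load(n+'.npz');return dict(image=cv2.imread(n+'.png'),mount=d['mount'],K=d['K'],o=dict(position=d['p'],ee_rot=d['q']))
E
python3 - <<'E'
from h import *
c=load('raw1');im=c['image'];hsv=cv2.cvtColor(im,cv2.COLOR_BGR2HSV)
s=512/800
def S(*p): return [(u*s,v*s) for u,v in p]
nb=~((hsv[...,0]>95)&(hsv[...,0]<125)&(hsv[...,1]>110)); m=np.zeros(nb.shape,np.uint8);m[62:230,200:325]=nb[62:230,200:325]*255
# base edges: refine by edge fit
def line(pts): # fit world line at z=.01
    P=np.array([onz(c,u,v,.01)[:2] for u,v in pts]); vx,vy,x,y=cv2.fitLine(P.astype(np.float32),cv2.DIST_HUBER,0,1e-4,1e-4).ravel(); r=(P-[x,y])@[-vy,vx]; return np.array([vx,vy]),np.array([x,y]),np.abs(r).max()
L=line([(np.flatnonzero(m[v])[0]-.5,v) for v in range(80,160,4)])
Rr=line([(np.flatnonzero(m[v])[-1]+.5,v) for v in range(130,215,4)])
T=line([(u,np.flatnonzero(m[:,u])[0]-.5) for u in range(218,308,6)])
B=line([(u,np.flatnonzero(m[:,u])[-1]+.5) for u in range(222,304,6)])
for n,l in zip('LRTB',(L,Rr,T,B)):print(n,np.degrees(np.arctan2(l[0][1],l[0][0])).round(2),l[1].round(4),l[2].round(4))
X=lambda a,b:a[1]+a[0]*np.linalg.solve(np.c_[a[0],-b[0]],b[1]-a[1])[0]
C=np.array([X(L,T),X(Rr,T),X(Rr,B),X(L,B)]);ce=C.mean(0);print(C.round(4),[np.linalg.norm(C[i]-C[i-1]).round(4) for i in range(4)])
yv=(C[0]+C[1]-C[2]-C[3]);yv/=np.linalg.norm(yv);xv=np.array([yv[1],-yv[0]])
O=ce-yv*.014;print('O',O.round(4),'yaw',np.degrees(np.arctan2(xv[1],xv[0])))
k=np.array(hsv[110:150,245:290,2]<60,np.uint8)
cs=max(cv2.findContours(k,0,1)[0],key=cv2.contourArea);(u,v),r=cv2.minEnclosingCircle(cs);M=cv2.moments(cs);print(u+245,v+110,r,M['m10']/M['m00']+245,M['m01']/M['m00']+110)
K=onz(c,u+245,v+110,.094)[:2];print('knob',K.round(4),'holder',((K-O)@xv).round(4),((K-O)@yv).round(4),'expect 0,.049')
print('radius',np.linalg.norm(onz(c,u+245+r,v+110,.094)[:2]-K))
for n,(u,v),z in [('jawL',(343,231),.066),('jawR',(485,231),.066),('fixR',(481,340),.066),('fixL',(345,342),.066)]:
    p=onz(c,u*s,v*s,z)[:2];print(n,((p-O)@xv).round(4),((p-O)@yv).round(4))
E
```

```text
L -80.76 [0.457  0.2497] 0.0008
R -80.87 [0.618  0.1977] 0.001
T 8.85 [0.519  0.3321] 0.0007
B 9.02 [0.5546 0.1027] 0.0003
[[0.4455 0.3207]
 [0.5945 0.3439]
 [0.6313 0.1148]
 [0.4828 0.0913]] [np.float32(0.2324), np.float32(0.1508), np.float32(0.232), np.float32(0.1503)]
O [0.5408 0.2039] yaw 9.184824
266.0 130.5 10.547611236572266 265.6630036630037 130.34615384615384
knob [0.5324 0.2526] holder -0.0005 0.0495 expect 0,.049
radius 0.011492812608396144
jawL -0.0547 0.0259
jawR 0.0547 0.0263
fixR 0.0563 -0.0645
fixL -0.056 -0.0659
```

Call:
step_arm:
  moves:
    - [0,7,45,0,0,0,0]
    - [0,7,45,-40,0,0,0]
    - [0,7,45,-80,0,0,0]
    - [0,7,45,-125,0,0,0]
    - [0,7,45,-125,0,0,0]
    - [0.3,7,45,-125,0,0,0]
    - [0.3,7,45,-125,0,0,0]
    - [0.3,7,45,-125,0,0,0]
  grip_force: 100

```text
clock: 2.35
position: [0.5341, 0.2517, 0.1275]
ee_rot: [0.649, 0.761, 0.002, 0.001]
ft_force: [0.1, 0.7, -0.9]
grip_width: 0.7
grasp_force: 0.0
```

```bash
python3 - <<'E'
from h import *
O=np.array([.5408,.2039]);t=np.radians(9.1);xv=np.array([np.cos(t),np.sin(t)]);yv=np.array([-xv[1],xv[0]])
c=cam('wrist');p=c['o']['position'];print(p,c['o']['grip_width'],'in holder',(p[:2]-O)@xv,(p[:2]-O)@yv,'knob target',(O+.049*yv)-p[:2])
cv2.imwrite('pics/w2.png',c['image'])
E
```

```text
[0.53414553 0.2516582  0.12748834] 0.7002327033120809 in holder 0.0009826321633929693 0.04820956591105629 knob target [-0.00109528  0.00062507]
```

View pics/w2.png

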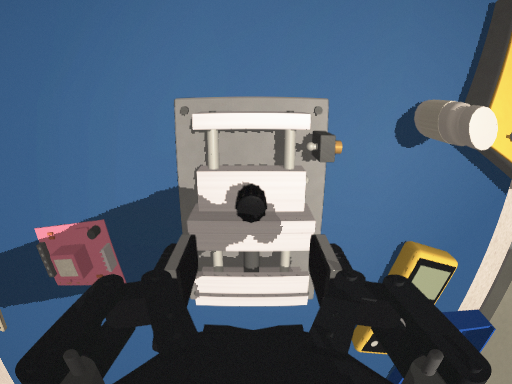

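The knob, at (251,203), is centred between the fingers. Now down and grip.

Call:
step_arm:
  moves:
    - [0.3,-1,1,-25,0,0,0]
    - [0.3,-1,1,-50,0,0,0]
    - [0.3,-1,1,-67,0,0,0]
    - [0.3,-1,1,-67,0,0,0]
    - [0.3,-1,1,-67,0,0,0]

```text
clock: 2.9
position: [0.5325, 0.2521, 0.0591]
ee_rot: [0.649, 0.761, 0.001, 0.0]
ft_force: [0.1, 0.8, 0.2]
grip_width: 0.699
grasp_force: 0.0
```

Call:
step_arm:
  moves:
    - [1,0,0,0,0,0,0]
    - [1,0,0,0,0,0,0]
    - [1,0,0,0,0,0,0]
    - [1,0,0,0,0,0,0]
    - [1,0,0,0,0,0,0]
    - [1,0,0,0,0,0,0]
    - [1,0,0,0,0,0,0]
    - [1,0,0,0,0,0,0]
  grip_force: 60

```text
clock: 3.7
position: [0.5327, 0.2522, 0.0592]
ee_rot: [0.649, 0.761, 0.001, 0.0]
ft_force: [-1.6, 0.4, 5.4]
grip_width: 0.223
grasp_force: 58.5
```

Call:
step_arm:
  moves:
    - [1,0,0,0,0,0,0]
    - [1,-0.6,4,0,0,0,0]
    - [1,-1.3,8,0,0,0,0]
    - [1,-1.9,12,0,0,0,0]
    - [1,-2.6,16,0,0,0,0]
    - [1,-3.2,20,0,0,0,0]
    - [1,-3.8,24,0,0,0,0]
    - [1,-4.5,28,0,0,0,0]
    - [1,-5.1,32,0,0,0,0]
    - [1,-5.1,32,0,0,0,0]
  grip_force: 90

```text
clock: 4.7
position: [0.5279, 0.2824, 0.0593]
ee_rot: [0.65, 0.76, 0.0, 0.001]
ft_force: [-2.0, -3.9, 10.0]
grip_width: 0.208
grasp_force: 88.3
```

Call:
step_arm:
  moves:
    - [1,-0.3,2,0,0,0,0]
    - [1,-0.6,4,0,0,0,0]
    - [1,-0.6,4,0,0,0,0]
    - [1,-0.8,5,0,0,0,0]
    - [1,-0.8,5,0,0,0,0]

```text
clock: 5.2
position: [0.5271, 0.2878, 0.0593]
ee_rot: [0.649, 0.76, 0.0, 0.001]
ft_force: [-1.2, -4.7, 8.5]
grip_width: 0.207
grasp_force: 88.5
```

Call:
step_arm:
  moves:
    - [1,-0.1,0.7,0,0,0,0]
    - [1,-0.2,1.5,0,0,0,0]
    - [1,-0.2,1.5,0,0,0,0]

```text
clock: 5.5
position: [0.5271, 0.2879, 0.0592]
ee_rot: [0.65, 0.76, -0.0, 0.001]
ft_force: [-1.0, -9.7, 11.4]
grip_width: 0.204
grasp_force: 88.8
```

At the stop: the force rises while the position holds. Release, letting the catch keep the jaw.

Call:
step_arm:
  moves:
    - [1,0.1,-1,0,0,0,0]
    - [1,0.1,-1,0,0,0,0]
    - [0.3,0.1,-1,0,0,0,0]
    - [0.3,0.1,-1,0,0,0,0]
    - [0.3,0.1,-1,0,0,0,0]
    - [0.3,0.1,-1,30,0,0,0]
    - [0.3,0.1,-1,70,0,0,0]
    - [0.3,0,-1,110,0,0,0]
    - [0.3,0,-1,150,0,0,0]
    - [0.3,0,-1,150,0,0,0]

```text
clock: 6.5
position: [0.5282, 0.2908, 0.214]
ee_rot: [0.649, 0.761, 0.005, 0.001]
ft_force: [-0.1, 1.2, 0.6]
grip_width: 0.699
grasp_force: 0.0
```

```bash
python3 - <<'E'
from h import *
O=np.array([.5408,.2039]);t=np.radians(9.1);xv=np.array([np.cos(t),np.sin(t)]);yv=np.array([-xv[1],xv[0]])
c=cam('wrist');im=c['image'];p=c['o']['position'];print(p)
hsv=cv2.cvtColor(im,cv2.COLOR_BGR2HSV)
k=np.zeros(im.shape[:2],np.uint8);k[90:240,215:290]=(hsv[90:240,215:290,2]<50)
for q in cv2.findContours(k,0,1)[0]:
    if cv2.contourArea(q)<40: continue
    (u,v),r=cv2.minEnclosingCircle(q);P=onz(c,u,v,.094)[:2]-O;print(u,v,r,'holder',(P@xv).round(4),(P@yv).round(4),'travel',(P@yv-.049).round(4))
E
```

```text
[0.52815981 0.29081846 0.2140186 ]
250.23684692382812 179.13157653808594 12.301992416381836 holder -0.0004 0.0872 travel 0.0382
```

Call:
step_arm:
  moves:
    - [0.3,-13,-50,36,0,0,-0.115]
    - [0.3,-13,-545,36,0,0,-0.115]
    - [0.3,-13,-545,36,0,0,-0.115]
    - [0.3,-13,-545,36,0,0,-0.115]
    - [0.3,-13,-545,36,0,0,-0.115]
    - [0.3,-13,-545,36,0,0,-0.115]
    - [0.3,-13,-545,36,0,0,-0.115]
    - [0.3,-13,-545,36,0,0,-0.115]
    - [0.3,-13,-545,36,0,0,-0.115]
    - [0.3,-13,-545,36,0,0,-0.115]

```text
clock: 7.55
position: [0.5125, -0.2018, 0.2422]
ee_rot: [0.691, 0.722, -0.0, -0.0]
ft_force: [1.2, 0.5, -0.7]
grip_width: 0.7
grasp_force: 0.0
```

Call:
step_arm:
  moves:
    - [0.3,0,-45,0,0,0,0]
    - [0.3,0,-45,0,0,0,0]
    - [0.3,0,-45,0,0,0,0]
    - [0.3,0,-45,0,0,0,0]
    - [0.3,0,-45,0,0,0,0]

```text
clock: 8.05
position: [0.5135, -0.2437, 0.2427]
ee_rot: [0.691, 0.723, 0.0, -0.0]
ft_force: [1.1, 0.1, 0.8]
grip_width: 0.702
grasp_force: 0.0
```

```bash
python3 - <<'E'
from h import *
c=cam('wrist');print(c['o']['position'],c['o']['ee_rot'])
cv2.imwrite('pics/w3.png',cv2.resize(c['image'],(800,600)))
cv2.imwrite('raw3.png',c['image']);np.savez('raw3.npz',mount=c['mount'],K=c['K'],p=c['o']['position'],q=c['o']['ee_rot'])
E
```

```text
[ 0.5135227  -0.24371808  0.24265301] [ 6.90829120e-01  7.23017958e-01  1.49837053e-04 -3.70174833e-04]
```

View pics/w3.png

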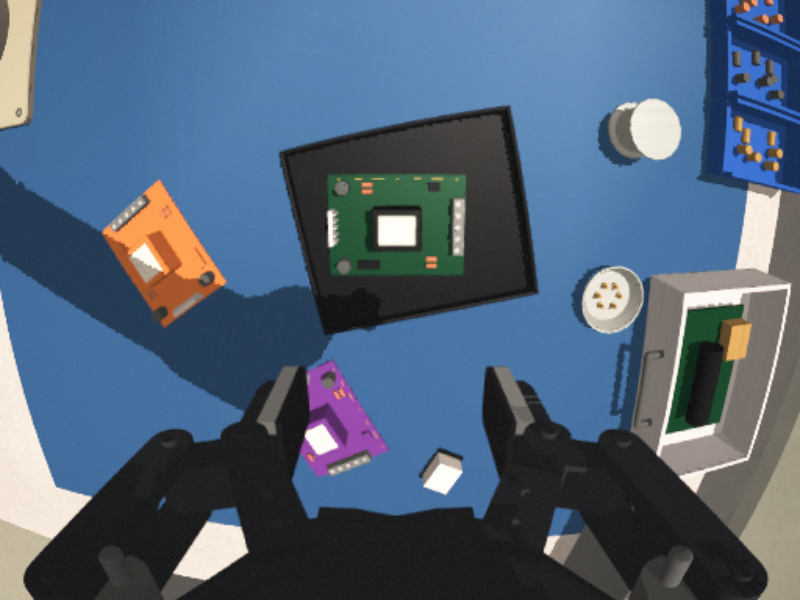

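Wrist view: the green board in the tray spans (328..466, 175..275), with the white transformer label at (397,230). It lies square to the image. Next I measure its edges and label.

```bash
python3 - <<'E'
from h import *
c=load('raw3');im=c['image'];hsv=cv2.cvtColor(im,cv2.COLOR_BGR2HSV)
g=((hsv[...,0]>45)&(hsv[...,0]<90)&(hsv[...,1]>90)&(hsv[...,2]>35)).astype(np.uint8);m=np.zeros_like(g);m[105:185,200:308]=g[105:185,200:308]
def line(pts):
    P=np.array([onz(c,u,v,.006)[:2] for u,v in pts]);
    for _ in range(3):
        vx,vy,x,y=cv2.fitLine(P.astype(np.float32),cv2.DIST_HUBER,0,1e-4,1e-4).ravel();r=np.abs((P-[x,y])@[-vy,vx]);P=P[r<.0015]
    return np.array([vx,vy]),np.array([x,y]),len(P)
L=line([(np.flatnonzero(m[v])[0]-.5,v) for v in range(116,172,3)])
Rr=line([(np.flatnonzero(m[v])[-1]+.5,v) for v in range(116,172,3)])
T=line([(u,np.flatnonzero(m[:,u])[0]-.5) for u in range(214,294,4)])
B=line([(u,np.flatnonzero(m[:,u])[-1]+.5) for u in range(214,294,4)])
for n,l in zip('LRTB',(L,Rr,T,B)):print(n,np.degrees(np.arctan2(l[0][1],l[0][0])).round(2),l[2])
X=lambda a,b:a[1]+a[0]*np.linalg.solve(np.c_[a[0],-b[0]],b[1]-a[1])[0]
C=np.array([X(L,T),X(Rr,T),X(Rr,B),X(L,B)]);print(C.round(4),[np.linalg.norm(C[i]-C[i-1]).round(4) for i in range(4)],'board centre',C.mean(0))
w=np.zeros_like(g);w[130:165,235:275]=((hsv[...,2]>170)&(hsv[...,1]<70))[130:165,235:275]
q=max(cv2.findContours(w,0,1)[0],key=cv2.contourArea);r=cv2.minAreaRect(q);P=np.array([onz(c,u,v,.036)[:2] for u,v in cv2.boxPoints(r)]);print('label',P.mean(0).round(4),np.linalg.norm(P[1]-P[0]),np.linalg.norm(P[2]-P[1]))
# black block outline on top: darkest around label, bounding box by green below
d=np.zeros_like(g);d[125:168,230:275]=(hsv[...,2]<45)[125:168,230:275]|w[125:168,230:275]
q=max(cv2.findContours(d,0,1)[0],key=cv2.contourArea);x,y,ww,hh=cv2.boundingRect(q);a=onz(c,x-.5,y-.5,.036);b=onz(c,x+ww-.5,y+hh-.5,.036);print('block bbox',(a+b)[:2]/2,a-b)
ph=np.degrees(np.arctan2(c['o']['ee_rot'][1],c['o']['ee_rot'][0]));print('tool y angle',2*ph-90)
E
```

```text
L -84.48 5
R -55.65 1
T 2.65 20
B 2.61 20
[[ 0.4512 -0.1845]
 [ 0.5203 -0.1813]
 [ 0.5798 -0.2684]
 [ 0.4598 -0.2739]] [np.float32(0.0897), np.float32(0.0692), np.float32(0.1054), np.float32(0.1201)] board centre [ 0.5028027 -0.2270385]
label [ 0.5135 -0.2261] 0.02905150315836687 0.023254121394801194
block bbox [ 0.51109894 -0.2250095 ] [-0.04741915  0.03536     0.        ]
tool y angle 2.608437711087319
```

```bash
python3 - <<'E'
from h import *
c=load('raw3');im=c['image'];hsv=cv2.cvtColor(im,cv2.COLOR_BGR2HSV)
g=((hsv[...,0]>45)&(hsv[...,0]<90)&(hsv[...,1]>90)&(hsv[...,2]>35)).astype(np.uint8)
for v in (115,117,119,121,123,125,166,168,170,172,174):
    i=np.flatnonzero(g[v,200:308])+200
    a=onz(c,i[0]-.5,v,.006);b=onz(c,i[-1]+.5,v,.006);print(v,i[0],i[-1],a[:2].round(4),b[:2].round(4),'mid',((a+b)/2)[:2].round(4),(np.linalg.norm(a-b)).round(4))
E
```

```text
115 210 297 [ 0.4521 -0.1889] [ 0.5714 -0.1834] mid [ 0.5118 -0.1862] 0.1194
117 209 297 [ 0.4508 -0.1917] [ 0.5715 -0.1862] mid [ 0.5112 -0.1889] 0.1208
119 210 297 [ 0.4523 -0.1944] [ 0.5717 -0.1889] mid [ 0.512  -0.1917] 0.1196
121 210 297 [ 0.4523 -0.1972] [ 0.5719 -0.1917] mid [ 0.5121 -0.1944] 0.1197
123 210 297 [ 0.4524 -0.1999] [ 0.5721 -0.1944] mid [ 0.5123 -0.1972] 0.1198
125 210 297 [ 0.4525 -0.2027] [ 0.5723 -0.1972] mid [ 0.5124 -0.1999] 0.1199
166 211 296 [ 0.4548 -0.2602] [ 0.5753 -0.2547] mid [ 0.515  -0.2574] 0.1206
168 211 296 [ 0.4549 -0.2631] [ 0.5755 -0.2576] mid [ 0.5152 -0.2603] 0.1208
170 211 296 [ 0.4549 -0.266 ] [ 0.5757 -0.2605] mid [ 0.5153 -0.2632] 0.121
172 211 296 [ 0.4549 -0.2689] [ 0.576  -0.2633] mid [ 0.5154 -0.2661] 0.1212
174 211 295 [ 0.4549 -0.2718] [ 0.5748 -0.2663] mid [ 0.5149 -0.2691] 0.12
```

Call:
step_arm:
  moves:
    - [0.3,0,17,-40,0,0,0]
    - [0.3,0,17,-85,0,0,0]
    - [0.3,0,17,-130,0,0,0]
    - [0.3,0,17,-170,0,0,0]
    - [0.3,0,17,-180,0,0,0]
    - [0.3,0,17,-180,0,0,0]
    - [0.3,0,17,-180,0,0,0]

```text
clock: 8.8
position: [0.5144, -0.2287, 0.065]
ee_rot: [0.692, 0.722, 0.001, 0.001]
ft_force: [0.6, 0.0, 0.8]
grip_width: 0.7
grasp_force: 0.0
```

Call:
step_arm:
  moves:
    - [0.3,-0.5,2,-15,0,0,0]
    - [0.3,-0.5,2,-30,0,0,0]
    - [0.3,-0.5,2,-45,0,0,0]
    - [0.3,-0.5,2,-51,0,0,0]
    - [0.3,-0.5,2,-51,0,0,0]
    - [0.3,-0.5,2,-51,0,0,0]

```text
clock: 9.4
position: [0.5127, -0.2266, 0.0122]
ee_rot: [0.692, 0.722, -0.0, 0.0]
ft_force: [-0.1, -0.5, 0.2]
grip_width: 0.701
grasp_force: 0.0
```

Call:
step_arm:
  moves:
    - [0.6,0.5,0,1,0,0,0]
    - [1,0.5,0,1,0,0,0]
    - [1,0.5,0,1,0,0,0]
    - [1,0.5,0,1,0,0,0]
    - [1,0.5,0,1,0,0,0]
    - [1,0.5,0,1,0,0,0]
    - [1,0.5,0,1,0,0,0]
  grip_force: 50

```text
clock: 10.1
position: [0.5131, -0.2264, 0.013]
ee_rot: [0.692, 0.722, 0.0, -0.0]
ft_force: [-0.1, 0.9, 0.5]
grip_width: 0.001
grasp_force: 0.0
```

Call:
step_arm:
  moves:
    - [1,0,0,5,0,0,0]
    - [1,0,0,15,0,0,0]
    - [1,0,0,35,0,0,0]
    - [1,0,0,65,0,0,0]
    - [1,0,0,105,0,0,0]
    - [1,0,0,145,0,0,0]
    - [1,0,0,165,0,0,0]
    - [1,0,0,165,0,0,0]

```text
clock: 10.9
position: [0.5147, -0.2273, 0.1821]
ee_rot: [0.692, 0.722, 0.002, 0.002]
ft_force: [-0.6, 0.6, -0.5]
grip_width: 0.0
grasp_force: 0.0
```

The fingers shut on nothing, so I look again.

```bash
python3 - <<'E'
from h import *
c=cam('wrist');b=cam('side');o=c['o'];print(o['position'],o['grip_width'])
S=cv2.resize(b['image'][170:340,150:350],(400,340),interpolation=cv2.INTER_CUBIC);W=cv2.resize(c['image'],(400,300));S=S[:300]
cv2.imwrite('pics/w4.png',np.hstack([W,S]));cv2.imwrite('raw4.png',c['image']);np.savez('raw4.npz',mount=c['mount'],K=c['K'],p=o['position'],q=o['ee_rot'])
E
```

```text
[ 0.51471421 -0.22727097  0.18212273] 0.0002960645741410579
```

View pics/w4.png

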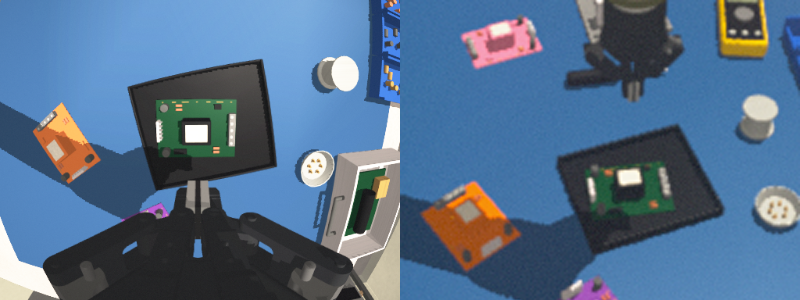

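```bash
python3 - <<'E'
from h import *
b=cam('side');a=cam('top');c=load('raw4')
im=b['image'];hsv=cv2.cvtColor(im,cv2.COLOR_BGR2HSV)
def lab(c,win):
    hsv=cv2.cvtColor(c['image'],cv2.COLOR_BGR2HSV);x0,y0,x1,y1=win;w=((hsv[...,2]>165)&(hsv[...,1]<70)).astype(np.uint8)[y0:y1,x0:x1]
    q=max(cv2.findContours(w,0,1)[0],key=cv2.contourArea);M=cv2.moments(q);return M['m10']/M['m00']+x0,M['m01']/M['m00']+y0,cv2.contourArea(q)
ls=lab(b,(252,245,280,275));lw=lab(c,(225,145,275,190));print(ls,lw)
for z in(.03,.036,.042):print('wrist label',onz(c,*lw[:2],z),'side',onz(b,*ls[:2],z),'side proj',proj(b,onz(c,*lw[:2],z)))
# triangulate
o1,d1=ray(c,*lw[:2]);o2,d2=ray(b,*ls[:2]);t=np.linalg.lstsq(np.c_[d1,-d2],o2-o1,rcond=None)[0];print(o1+d1*t[0],o2+d2*t[1])
print('tcp side px',proj(b,c['o']['position']))
E
```

```text
(264.1731266149871, 258.0801033591731, 64.5) (250.9090909090909, 170.61054994388329, 594.0)
wrist label [ 0.51340815 -0.22772222  0.03      ] side [ 0.51400942 -0.22312899  0.03      ] side proj [264.14350184 259.36193162]
wrist label [ 0.51334041 -0.22625575  0.036     ] side [ 0.51337378 -0.22768033  0.036     ] side proj [264.10700832 257.68722256]
wrist label [ 0.51327268 -0.22478928  0.042     ] side [ 0.51273813 -0.23223167  0.042     ] side proj [264.07032548 256.00382568]
[ 0.51335632 -0.22660014  0.03459095] [ 0.51352245 -0.22661582  0.03459666]
tcp side px [265.80542294 223.98361418]
```

The board has not moved, and both views triangulate the label to z ≈ 35 mm, right where I aimed. I'll retry, closing in stages and watching the readings.

Call:
step_arm:
  moves:
    - [0.3,0,0,0,0,0,0]
    - [0.3,0,0,-30,0,0,0]
    - [0.3,-0.5,0,-70,0,0,0]
    - [0.3,-1,0.5,-110,0,0,0]
    - [0.3,-1,0.5,-130,0,0,0]
    - [0.3,-1,0.5,-150,0,0,0]
    - [0.3,-1,0.5,-165,0,0,0]
    - [0.3,-1,0.5,-167,0,0,0]
    - [0.3,-1,0.5,-167,0,0,0]

```text
clock: 12.0
position: [0.512, -0.226, 0.011]
ee_rot: [0.692, 0.722, -0.0, -0.0]
ft_force: [0.4, -0.9, 0.2]
grip_width: 0.699
grasp_force: 0.0
```

Call:
step_arm:
  moves:
    - [0.5,0,0,0,0,0,0]
    - [0.5,0,0,0,0,0,0]
    - [0.55,0,0,0,0,0,0]
    - [0.55,0,0,0,0,0,0]
    - [0.6,0,0,0,0,0,0]
    - [0.6,0,0,0,0,0,0]

```text
clock: 12.6
position: [0.5122, -0.2258, 0.0111]
ee_rot: [0.692, 0.722, 0.0, 0.0]
ft_force: [0.3, 0.2, 0.4]
grip_width: 0.396
grasp_force: 0.0
```

```bash
python3 - <<'E'
from h import *
c=cam('wrist');b=cam('side');o=c['o'];print(o['position'],o['grip_width'],o['grasp_force'])
W=c['image'][130:330,120:390];W=cv2.resize(W,(540,400));S=cv2.resize(b['image'][215:290,230:295],(347,400),interpolation=cv2.INTER_CUBIC)[:,:255]
cv2.imwrite('pics/w5.png',np.hstack([W,S]))
E
```

```text
[ 0.51217104 -0.22582623  0.01113155] 0.3959270442265454 0.0
```

View pics/w5.png

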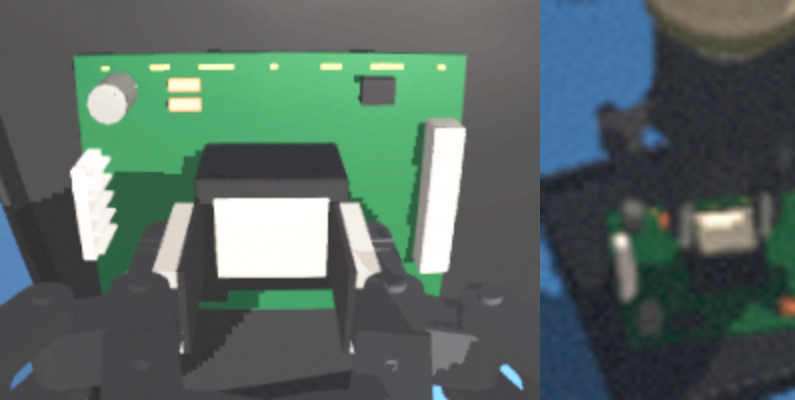

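The pads straddle the block (its label at (270,237)) and look close to touching, with no contact force yet. I'll go on closing in small steps.

Call:
step_arm:
  moves:
    - [0.64,0,0,0,0,0,0]
    - [0.64,0,0,0,0,0,0]
    - [0.68,0,0,0,0,0,0]
    - [0.68,0,0,0,0,0,0]
  grip_force: 40

```text
clock: 13.1
position: [0.5126, -0.2261, 0.0116]
ee_rot: [0.692, 0.722, 0.0, 0.0]
ft_force: [0.4, 0.6, 6.7]
grip_width: 0.318
grasp_force: 3.4
```

```bash
python3 - <<'E'
from h import *
c=cam('wrist');b=cam('side');o=c['o'];print(o['position'],o['grip_width'],o['grasp_force'],o['ft_force'])
W=c['image'][130:330,120:390];W=cv2.resize(W,(540,400));S=cv2.resize(b['image'][235:275,242:290],(255,212),interpolation=cv2.INTER_CUBIC);S=np.vstack([S,np.zeros((188,255,3),np.uint8)])
cv2.imwrite('pics/w6.png',np.hstack([W,S]))
E
```

```text
[ 0.51257785 -0.22606529  0.01163923] 0.3181503390704979 3.3627311291274964 [0.39723971 0.58949144 6.70471926]
```

View pics/w6.png

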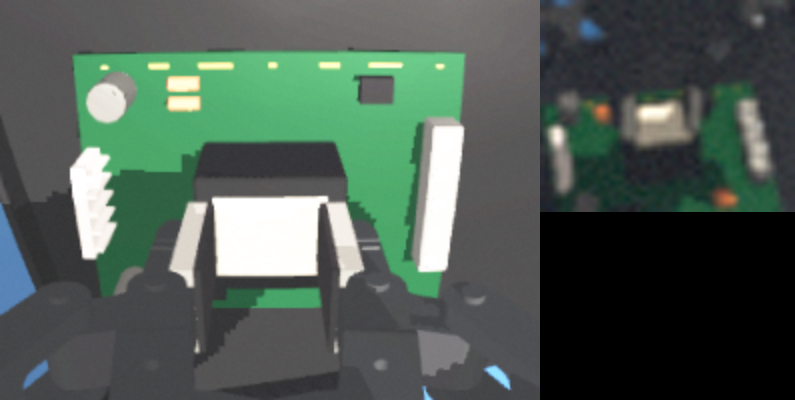

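The pad tips now rest on top of the block: the tip corner is at (200,205), level with the label, and the upward force is 6.7 N. So the real tips stand about 20 mm higher than the TCP reading. I'll rise, open, and come down lower with care.

Call:
step_arm:
  moves:
    - [0.68,0,0,5,0,0,0]
    - [0.3,0,0,12,0,0,0]
    - [0.3,0.5,0,12,0,0,0]
    - [0.3,1,0,12,0,0,0]
    - [0.3,1,0,0,0,0,0]
    - [0.3,1,0,-5,0,0,0]
    - [0.3,1,0,-5,0,0,0]

```text
clock: 13.9
position: [0.5121, -0.2255, 0.0046]
ee_rot: [0.692, 0.722, -0.001, -0.001]
ft_force: [-0.3, -0.9, 0.5]
grip_width: 0.699
grasp_force: 0.0
```

```bash
python3 - <<'E'
from h import *
c=load('raw4');im=c['image'];g=cv2.cvtColor(im,cv2.COLOR_BGR2GRAY)
print(g[205:275:3,246:262:2])
b=cam('side');print(manip.get_obs()['position'])
E
```

```text
[[ 49  50  47  48  50  49  50  50]
 [ 47  50  50  49  47  47  49  49]
 [ 47  48  47  47  49  49  49  48]
 [ 42  49  48  48  46  46  48  47]
 [ 40  47  44  48  48  45  47  48]
 [ 46  49  45  48  45  47  48  43]
 [ 47  46  48  48  47  46  46  47]
 [ 48  48  48  47  45  47  42  36]
 [ 31  28  29  26  27  31  27  26]
 [153 153  84  41  38 105 152 152]
 [153 153  85  40  39 105 153 150]
 [152 152  84  39  39 108 154 153]
 [154 152  80  42  36  83 155 154]
 [153 151  66  39  39  84 153 153]
 [153 152  66  40  39  83 152 152]
 [152 151  67  41  39  82 152 153]
 [153 153  54  39  42  59 152 153]
 [152 152  52  39  38  62 154 152]
 [126 128  45  34  36  51 128 127]
 [125 127  34  32  36  35 126 128]
 [137 139  38  39  38  40 140 139]
 [136 147  44  39  43  42 149 128]
 [ 39 128  41  41  42  43 102  38]
 [ 39  37  39  44  41  40  36  36]]
[ 0.51245592 -0.22575782  0.00515616]
```

Call:
step_arm:
  moves:
    - [0.3,0.5,0,-2,0,0,0]
    - [0.3,0.5,0,-4,0,0,0]
    - [0.3,0.5,0,-4,0,0,0]

```text
clock: 14.25
position: [0.5136, -0.2258, 0.0019]
ee_rot: [0.692, 0.722, -0.0, -0.0]
ft_force: [0.4, 0.4, 0.1]
grip_width: 0.696
grasp_force: 0.0
```

```bash
python3 - <<'E'
from h import *
c=cam('wrist');b=cam('side');o=c['o'];print(o['position'],o['grip_width'],o['ft_force'])
W=c['image'][150:310,140:370];W=cv2.resize(W,(575,400));S=cv2.resize(b['image'][235:275,242:290],(225,188),interpolation=cv2.INTER_CUBIC);S=np.vstack([S,np.zeros((212,225,3),np.uint8)])
cv2.imwrite('pics/w7.png',np.hstack([W,S]))
# row where each pad tip starts (light strip)
g=cv2.cvtColor(c['image'],cv2.COLOR_BGR2GRAY)
m=c['K'];
M=np.array(c['mount']);Mi=np.linalg.inv(M)
def pt(p):
    q=(Mi@np.r_[p,1])[:3];r=np.arctan2(np.hypot(q[0],q[1]),q[2]);n=np.hypot(q[0],q[1]);return np.array([m[0,2]+m[0,0]*r*q[0]/n,m[1,2]+m[1,1]*r*q[1]/n]).round(1)
for h in(0,.01,.02,.03):print(h,'pad +x corner at half-opening 30mm, x 11mm / 0mm',pt([.011,.030,-h]),pt([0.,.030,-h]),pt([.011,-.03,-h]))
E
```

```text
[ 0.51357149 -0.22579116  0.00187356] 0.696413763865478 [0.39767192 0.42647716 0.0595897 ]
0 pad +x corner at half-opening 30mm, x 11mm / 0mm [302.5 211.9] [301.4 228.2] [204.3 211.9]
0.01 pad +x corner at half-opening 30mm, x 11mm / 0mm [305.1 218.2] [303.9 235.3] [201.7 218.3]
0.02 pad +x corner at half-opening 30mm, x 11mm / 0mm [308.1 225.3] [306.7 243. ] [198.8 225.3]
0.03 pad +x corner at half-opening 30mm, x 11mm / 0mm [311.4 233.1] [309.8 251.6] [195.7 233.2]
```

View pics/w7.png

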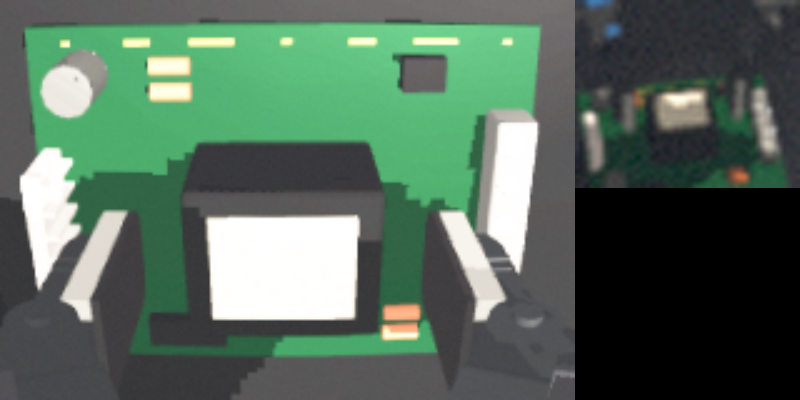

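The pads are centred on the block (tips at (128,212) and (440,212), block at 185..382) but still level with its top. By ray geometry the tips are about 30 mm behind the TCP at this opening. I'll close a little and go 12 mm lower.

Call:
step_arm:
  moves:
    - [0.42,0,0,0,0,0,0]
    - [0.42,0,0,-3,0,0,0]
    - [0.42,0,0,-6,0,0,0]
    - [0.42,0,0,-9,0,0,0]
    - [0.42,0,0,-11,0,0,0]
    - [0.42,0,0,-11,0,0,0]

```text
clock: 14.95
position: [0.5134, -0.2258, -0.0094]
ee_rot: [0.692, 0.722, -0.0, -0.0]
ft_force: [-0.5, 0.1, 0.6]
grip_width: 0.577
grasp_force: 0.0
```

Call:
step_arm:
  moves:
    - [0.5,0,0,0,0,0,0]
    - [0.55,0,0,0,0,0,0]
    - [0.6,0,0,0,0,0,0]
    - [0.65,0,0,0,0,0,0]
    - [0.65,0,0,0,0,0,0]
  grip_force: 40

```text
clock: 15.45
position: [0.5137, -0.226, -0.0087]
ee_rot: [0.692, 0.722, 0.0, 0.0]
ft_force: [-0.4, 0.8, 3.3]
grip_width: 0.467
grasp_force: 41.6
```

Gripped: 0.467 opening fits the 41 mm block. Lift.

Call:
step_arm:
  moves:
    - [1,0,0,0,0,0,0]
    - [1,0,0,0,0,0,0]
    - [1,0,0,4,0,0,0]
    - [1,0,0,10,0,0,0]
    - [1,0,0,25,0,0,0]
    - [1,0,0,50,0,0,0]
    - [1,0,0,80,0,0,0]
    - [1,0,0,115,0,0,0]
    - [1,0,0,140,0,0,0]
    - [1,0,0,140,0,0,0]
  grip_force: 70

```text
clock: 16.45
position: [0.5155, -0.2269, 0.1355]
ee_rot: [0.692, 0.722, 0.002, 0.003]
ft_force: [0.4, -0.8, -3.4]
grip_width: 0.463
grasp_force: 71.2
```

Call:
step_arm:
  moves:
    - [1,2,20,25,0,0,0.01]
    - [1,4,55,25,0,0,0.03]
    - [1,8,100,25,0,0,0.05]
    - [1,11,145,25,0,0,0.07]
    - [1,14,190,25,0,0,0.09]
    - [1,18,235,25,0,0,0.113]
    - [1,21,280,25,0,0,0.113]
    - [1,24,325,25,0,0,0.113]
    - [1,26,365,25,0,0,0.113]
    - [1,28,395,25,0,0,0.113]

```text
clock: 17.45
position: [0.5407, 0.1722, 0.1555]
ee_rot: [0.649, 0.761, -0.0, -0.0]
ft_force: [1.0, -0.5, -2.7]
grip_width: 0.463
grasp_force: 71.7
```

Call:
step_arm:
  moves:
    - [1,0,15,0,0,0,0]
    - [1,0,28,0,0,0,0]
    - [1,0,28,0,0,0,0]
    - [1,0,28,0,0,0,0]
    - [1,0,28,0,0,0,0]

```text
clock: 17.95
position: [0.5419, 0.1953, 0.1562]
ee_rot: [0.651, 0.759, -0.0, 0.0]
ft_force: [0.3, 0.7, -3.2]
grip_width: 0.46
grasp_force: 71.6
```

```bash
python3 - <<'E'
from h import *
c=cam('wrist');im=c['image'];o=c['o'];p=o['position'];print(p,o['ee_rot'],o['grip_width'],o['ft_force'])
cv2.imwrite('raw8.png',im);np.savez('raw8.npz',mount=c['mount'],K=c['K'],p=p,q=o['ee_rot'])
hsv=cv2.cvtColor(im,cv2.COLOR_BGR2HSV);g=((hsv[...,0]>45)&(hsv[...,0]<90)&(hsv[...,1]>90)&(hsv[...,2]>35)).astype(np.uint8)
O=np.array([.5408,.2039]);t=np.radians(9.1);xv=np.array([np.cos(t),np.sin(t)]);yv=np.array([-xv[1],xv[0]])
z=p[2]+.0127+.002
n,l,st,_=cv2.connectedComponentsWithStats(g);print(st[st[:,4]>300])
i=1+np.argmax(st[1:,4]);x,y,w,h=st[i,:4]
H=lambda u,v:(lambda P:np.array([P@xv,P@yv]).round(4)*1000)(onz(c,u,v,z)[:2]-O)
for v in range(y+3,y+h,max(1,h//8)):
    q=np.flatnonzero(l[v]==i);print(v,H(q[0]-.5,v),H(q[-1]+.5,v))
for u in range(x+8,x+w-4,w//8):
    q=np.flatnonzero(l[:,u]==i);print('top',u,H(u,q[0]-.5))
P=p[:2]-O;print('tcp holder',P@xv,P@yv,'tool y',2*np.degrees(np.arctan2(o['ee_rot'][1],o['ee_rot'][0]))-90)
E
```

```text
[0.54194572 0.19526494 0.1561704 ] [ 6.50769932e-01  7.59274948e-01 -8.69433056e-05  2.04313490e-04] 0.4601556810034543 [ 0.27223576  0.70053551 -3.20071213]
[[     0      0    512    384 186064]
 [   144    163    218    102  10160]]
166 [-60.4  35.2] [59.6 34.5]
178 [-60.5  28.3] [59.7 27.7]
190 [-60.1  21.3] [59.8 20.7]
202 [-61.   14.1] [46.  13.7]
214 [-60.7   6.8] [44.9  6.4]
226 [22.6 -0.5] [45. -1.]
238 [35.4 -8.5] [45.1 -8.8]
250 [ 40.4 -16.7] [ 46.  -16.9]
262 [ 44.4 -25.3] [ 46.3 -25.4]
top 152 [-55.3  35.9]
top 179 [-39.8  36.1]
top 206 [-25.   35.8]
top 233 [-10.7  36.2]
top 260 [ 3.5 36.1]
top 287 [17.8 36.1]
top 314 [32.3 35.6]
top 341 [47.5 35.8]
tcp holder -0.00023440923255818548 -0.008707586514880761 tool y 8.800644354979866
```

Call:
step_arm:
  moves:
    - [1,-0.3,4.5,-20,0,0,0.005]
    - [1,-0.3,4.5,-45,0,0,0.005]
    - [1,-0.3,4.5,-70,0,0,0.005]
    - [1,-0.3,4.5,-85,0,0,0.005]
    - [1,-0.3,4.5,-95,0,0,0.005]
    - [1,-0.3,4.5,-95,0,0,0.005]
    - [1,-0.3,4.5,-95,0,0,0.005]

```text
clock: 18.7
position: [0.5419, 0.2016, 0.0619]
ee_rot: [0.648, 0.762, 0.001, 0.0]
ft_force: [-0.9, -0.8, -2.1]
grip_width: 0.466
grasp_force: 71.6
```

```bash
cat > chk.py <<'E'
from h import *
c=cam('wrist');im=c['image'];o=c['o'];p=o['position'];print(p,o['grip_width'],o['ft_force'])
O=np.array([.5408,.2039]);t=np.radians(9.1);xv=np.array([np.cos(t),np.sin(t)]);yv=np.array([-xv[1],xv[0]])
hsv=cv2.cvtColor(im,cv2.COLOR_BGR2HSV);g=((hsv[...,0]>45)&(hsv[...,0]<90)&(hsv[...,1]>90)&(hsv[...,2]>35)).astype(np.uint8)
import sys
z=float(sys.argv[1]) if len(sys.argv)>1 else p[2]+.0147
n,l,st,_=cv2.connectedComponentsWithStats(g);i=1+np.argmax(st[1:,4]);x,y,w,h=st[i,:4]
H=lambda u,v,z:(lambda P:np.array([P@xv,P@yv])*1000)(onz(c,u,v,z)[:2]-O)
tp=np.array([H(u,np.flatnonzero(l[:,u]==i)[0]-.5,z) for u in range(x+8,x+w-8,6)]);k=np.polyfit(tp[:,0],tp[:,1],1)
print('top edge y',np.median(tp[:,1]).round(1),'tilt deg',np.degrees(k[0]).round(2))
rows=[(H(q[0]-.5,v,z),H(q[-1]+.5,v,z)) for v in range(y+4,y+40,4) for q in [np.flatnonzero(l[v]==i)]]
print('x edges',[(a[0].round(1),b[0].round(1)) for a,b in rows])
kk=np.zeros_like(g);kk[20:y-1,215:290]=hsv[20:y-1,215:290,2]<50
for q in cv2.findContours(kk,0,1)[0]:
    if cv2.contourArea(q)>60:
        (u,v),r=cv2.minEnclosingCircle(q);print('dark',u,v,r,H(u,v,.094).round(1))
P=p[:2]-O;print('tcp holder',P@xv,P@yv,'tool y',2*np.degrees(np.arctan2(o['ee_rot'][1],o['ee_rot'][0]))-90)
cv2.imwrite('last.png',im)
E
python3 chk.py
```

```text
[0.54193415 0.2016225  0.0618883 ] 0.46567064937325636 [-0.88580008 -0.82406247 -2.10672778]
top edge y 42.0 tilt deg 0.42
x edges [(np.float64(-59.8), np.float64(60.4)), (np.float64(-59.4), np.float64(60.6)), (np.float64(-59.6), np.float64(60.2)), (np.float64(-59.8), np.float64(60.5)), (np.float64(-59.5), np.float64(60.1)), (np.float64(-59.7), np.float64(60.4)), (np.float64(-59.4), np.float64(60.0)), (np.float64(-59.6), np.float64(60.3)), (np.float64(-59.9), np.float64(60.6))]
dark 250.72865295410156 81.4394760131836 25.037561416625977 [-0.6 83.5]
tcp holder 0.0007596655135871735 -0.0024282123265663 tool y 9.206550771363737
```

Call:
step_arm:
  moves:
    - [1,0,-1.5,-5,0,0,-0.004]
    - [1,0,-1.5,-9,0,0,-0.004]
    - [1,0,-1.5,-11,0,0,-0.004]
    - [1,0,-1.5,-12,0,0,-0.004]
    - [1,0,-1.5,-12,0,0,-0.004]
    - [1,0,-1.5,-12,0,0,-0.004]

```text
clock: 19.35
position: [0.5414, 0.2001, 0.0491]
ee_rot: [0.649, 0.76, 0.0, 0.0]
ft_force: [-0.8, 0.4, -2.8]
grip_width: 0.462
grasp_force: 71.6
```

Call:
step_arm:
  moves:
    - [1,0,0,-0.7,0,0,0]
    - [1,0,0,-1.4,0,0,0]
    - [1,0,0,-1.4,0,0,0]

```text
clock: 19.65
position: [0.5413, 0.2001, 0.0476]
ee_rot: [0.649, 0.76, -0.0, -0.0]
ft_force: [0.0, -0.9, -2.5]
grip_width: 0.464
grasp_force: 71.6
```

Call:
step_arm:
  moves:
    - [1,0,0,-0.7,0,0,0]
    - [1,0,0,-0.7,0,0,0]
    - [1,0,0,-0.7,0,0,0]

```text
clock: 19.95
position: [0.5414, 0.2002, 0.0474]
ee_rot: [0.65, 0.76, 0.0, -0.0]
ft_force: [-3.4, -1.0, 5.5]
grip_width: 0.462
grasp_force: 72.5
```

Call:
step_arm:
  moves:
    - [1,0,0,-0.7,0,0,0]
    - [1,0,0,-0.7,0,0,0]
    - [1,0,0,-0.7,0,0,0]

```text
clock: 20.25
position: [0.5414, 0.2002, 0.0474]
ee_rot: [0.649, 0.76, 0.0, -0.0]
ft_force: [-6.8, -2.6, 13.5]
grip_width: 0.463
grasp_force: 73.5
```

The board is seated, since the force rises at z = 0.0474. I'll ease off, release and rise.

Call:
step_arm:
  moves:
    - [1,0,0,0.8,0,0,0]
    - [1,0,0,0.8,0,0,0]
    - [0.5,0,0,0.8,0,0,0]
    - [0.42,0,0,0.8,0,0,0]
    - [0.42,0,0,0.8,0,0,0]
    - [0.42,0,0,15,0,0,0]
    - [0.42,0,0,40,0,0,0]
    - [0.42,0,0,80,0,0,0]
    - [0.42,0,0,100,0,0,0]
    - [0.42,0,0,100,0,0,0]

```text
clock: 21.25
position: [0.5434, 0.2007, 0.1507]
ee_rot: [0.65, 0.76, 0.003, 0.001]
ft_force: [0.2, -0.2, 0.3]
grip_width: 0.583
grasp_force: 0.0
```

Call:
step_arm:
  moves:
    - [0.42,0,0,0,0,0,0]
    - [0.42,0,0,0,0,0,0]

```text
clock: 21.45
position: [0.5408, 0.2, 0.1456]
ee_rot: [0.649, 0.76, -0.001, -0.0]
ft_force: [0.5, 1.1, 0.4]
grip_width: 0.58
grasp_force: 0.0
```

```bash
python3 chk.py 0.062
```

```text
[0.5408066  0.19997683 0.14559867] 0.580013742549469 [0.4659884  1.1138087  0.37066714]
top edge y 40.7 tilt deg -0.01
x edges [(np.float64(-59.8), np.float64(59.6)), (np.float64(-60.0), np.float64(58.8)), (np.float64(-60.1), np.float64(59.0)), (np.float64(-60.3), np.float64(59.2)), (np.float64(-59.6), np.float64(59.4)), (np.float64(-59.8), np.float64(59.6)), (np.float64(-60.0), np.float64(46.2)), (np.float64(-60.2), np.float64(45.5)), (np.float64(-53.2), np.float64(44.7))]
dark 253.0 86.5 15.008431434631348 [-0.5 83.4]
tcp holder -0.0006139665603736756 -0.003874831672253793 tool y 9.002009722692094
```

The board is on the ledges: centred in x, tilt 0°, y centre -4 mm. The jaw is still caught. Now to the knob.

Call:
step_arm:
  moves:
    - [0.42,-6,40,0,0,0,0]
    - [0.42,-13,88,0,0,0,0]
    - [0.42,-13,88,0,0,0,0]
    - [0.42,-13,88,-30,0,0,0]
    - [0.42,-13,88,-60,0,0,0]
    - [0.42,-13,88,-80,0,0,0]
    - [0.42,-13,88,-92,0,0,0]
    - [0.42,-13,88,-92,0,0,0]
    - [0.42,-13,88,-92,0,0,0]
  grip_force: 60

```text
clock: 22.4
position: [0.5286, 0.2881, 0.0548]
ee_rot: [0.65, 0.76, 0.0, 0.0]
ft_force: [0.4, 0.3, -0.2]
grip_width: 0.58
grasp_force: 0.0
```

Call:
step_arm:
  moves:
    - [0.42,-1.3,-0.3,-2,0,0,0]
    - [0.42,-1.3,-0.3,-2,0,0,0]
    - [0.7,-1.3,-0.3,-2,0,0,0]
    - [1,-1.3,-0.3,-2,0,0,0]
    - [1,-1.3,-0.3,-2,0,0,0]
    - [1,-1.3,-0.3,-2,0,0,0]
    - [1,-1.3,-0.3,-2,0,0,0]
    - [1,-1.3,-0.3,-2,0,0,0]

```text
clock: 23.2
position: [0.527, 0.288, 0.0529]
ee_rot: [0.649, 0.76, 0.0, -0.0]
ft_force: [-2.8, -0.9, 6.2]
grip_width: 0.236
grasp_force: 58.4
```

Call:
step_arm:
  moves:
    - [1,0,0,0,0,0,0]
    - [1,0,0,0,0,0,0]
  grip_force: 90

```text
clock: 23.4
position: [0.527, 0.2881, 0.0531]
ee_rot: [0.649, 0.76, 0.0, -0.0]
ft_force: [-3.9, -0.6, 6.5]
grip_width: 0.216
grasp_force: 87.9
```

Call:
step_arm:
  moves:
    - [1,0.2,-1,0,0,0,0]
    - [1,0.3,-2,0,0,0,0]
    - [1,0.5,-3,0,0,0,0]
    - [1,0.6,-4,0,0,0,0]
    - [1,0.8,-5,0,0,0,0]
    - [1,1,-6,0,0,0,0]
    - [1,1.1,-7,0,0,0,0]
    - [1,1.3,-8,0,0,0,0]
    - [1,1.3,-8,0,0,0,0]

```text
clock: 24.3
position: [0.5287, 0.2774, 0.053]
ee_rot: [0.65, 0.76, -0.001, 0.001]
ft_force: [-4.1, -8.6, 10.9]
grip_width: 0.219
grasp_force: 88.7
```

Call:
step_arm:
  moves:
    - [1,0.1,-0.5,0,0,0,0]
    - [1,0.2,-1,0,0,0,0]
    - [1,0.2,-1.5,0,0,0,0]
    - [1,0.3,-2,0,0,0,0]
    - [1,0.3,-2,0,0,0,0]
    - [1,0.3,-2,0,0,0,0]

```text
clock: 24.9
position: [0.5289, 0.2765, 0.053]
ee_rot: [0.65, 0.76, -0.0, 0.0]
ft_force: [-3.5, -4.1, 8.9]
grip_width: 0.214
grasp_force: 88.5
```

Call:
step_arm:
  moves:
    - [1,0.1,-0.5,0,0,0,0]
    - [1,0.2,-1,0,0,0,0]
    - [1,0.2,-1.5,0,0,0,0]
    - [1,0.3,-2,0,0,0,0]
    - [1,0.3,-2,0,0,0,0]
    - [1,0.3,-2,0,0,0,0]

```text
clock: 25.5
position: [0.5291, 0.2752, 0.053]
ee_rot: [0.65, 0.76, -0.0, 0.0]
ft_force: [-3.2, -2.0, 8.1]
grip_width: 0.215
grasp_force: 88.3
```

Call:
step_arm:
  moves:
    - [1,0.1,-0.5,0,0,0,0]
    - [1,0.2,-1,0,0,0,0]
    - [1,0.2,-1,0,0,0,0]
    - [1,0.2,-1,0,0,0,0]

```text
clock: 25.9
position: [0.5292, 0.2749, 0.053]
ee_rot: [0.65, 0.76, 0.0, -0.0]
ft_force: [-2.5, -1.1, 7.7]
grip_width: 0.215
grasp_force: 88.3
```

Call:
step_arm:
  moves:
    - [1,0.1,-0.5,0,0,0,0]
    - [1,0.2,-1,0,0,0,0]
    - [1,0.2,-1,0,0,0,0]
    - [1,0.2,-1,0,0,0,0]

```text
clock: 26.3
position: [0.5292, 0.2748, 0.0531]
ee_rot: [0.649, 0.761, 0.001, -0.0]
ft_force: [-2.4, 2.7, 5.6]
grip_width: 0.212
grasp_force: 88.1
```

The jaw stopped at a travel of about 22 mm, and the hand now carries a small push back. The board is gripped, so I let go and look.

Call:
step_arm:
  moves:
    - [1,0,0.4,0,0,0,0]
    - [0.7,0,0.4,0,0,0,0]
    - [0.42,0,0.4,0,0,0,0]
    - [0.42,0,0.4,0,0,0,0]
    - [0.42,0,0.4,0,0,0,0]
    - [0.42,0,0.4,20,0,0,0]
    - [0.42,0,0.4,50,0,0,0]
    - [0.42,2,-20,90,0,0,0]
    - [0.42,5,-50,110,0,0,0]
    - [0.42,5,-70,120,0,0,0]

```text
clock: 27.3
position: [0.5357, 0.2018, 0.1745]
ee_rot: [0.65, 0.76, 0.001, 0.001]
ft_force: [-0.2, -0.9, -0.6]
grip_width: 0.584
grasp_force: 0.0
```

Call:
step_arm:
  moves:
    - [0.42,0,0,0,0,0,0]
    - [0.42,0,0,0,0,0,0]
    - [0.42,0,0,0,0,0,0]

```text
clock: 27.6
position: [0.5334, 0.2048, 0.171]
ee_rot: [0.649, 0.761, -0.001, -0.001]
ft_force: [-0.3, -0.2, -0.7]
grip_width: 0.583
grasp_force: 0.0
```

```bash
python3 chk.py 0.062; python3 - <<'E'
import cv2;cv2.imwrite('pics/fin.png',cv2.resize(cv2.imread('last.png'),(800,600)))
E
```

```text
[0.5334284  0.20480441 0.17095695] 0.5834553648456954 [-0.27702359 -0.21799255 -0.71005176]
top edge y 36.7 tilt deg -0.27
x edges [(np.float64(-60.0), np.float64(59.3)), (np.float64(-60.2), np.float64(59.5)), (np.float64(-60.3), np.float64(59.7)), (np.float64(-59.5), np.float64(59.0)), (np.float64(-59.7), np.float64(59.2)), (np.float64(-59.9), np.float64(46.4)), (np.float64(-60.1), np.float64(47.6)), (np.float64(-50.4), np.float64(47.8)), (np.float64(-52.5), np.float64(48.1))]
dark 260.27777099609375 111.72222137451172 12.85566520690918 [-1.3 69.7]
tcp holder -0.0071357765688493556 0.002058906111673338 tool y 9.077547541984885
```

View pics/fin.png

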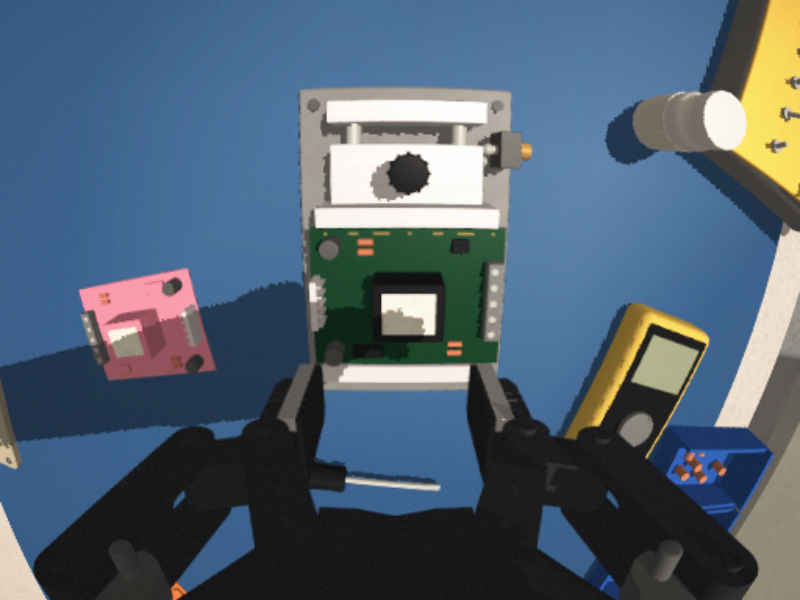

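The final view shows the board flush between the sprung jaw (edge at row 228) and the fixed jaw (row 363), square and centred, with the hand clear.

```bash
python3 -c "
from workcell import manip
print(manip.hand_in())"
```

```text
the job is handed in; nothing more can be done
None
```

The job is handed in at about 28 s on the clock: the board lies gripped square (within 0.3°) and central to about 0.5 mm between the jaws, with the hand clear; the first try at gripping the board closed on air and moved nothing.

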